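# Fit the fence and hold the length stop on its mark

## Robot

A 7-joint arm with a two-finger parallel gripper is mounted at the origin on a cart in front of the work surface, level with it; the furniture and walls round the work are solid. World frame = base frame: x ahead of the robot, y to its left, z up, the work surface at z = 0. Lengths are in m, angles in rad, forces in N, time in s.
With the tool pointing down it reaches from about 0.4 to 0.9 m from the base axis. Payload 5.6 kg.
Tool frame: the origin (TCP) lies midway between the tips of the shut fingers; the grasp point (between the pads) lies 19 mm behind it; z points along the fingers, y is the line along which they close (so a half turn about z gives the same grasp; the last joint's range is limited). The gripper opens to 92 mm and grips with 3 to 60 N. Pads are 20 mm wide; open, the fingers measure 128 mm over their backs; the gripper's body (75 mm by 189 mm) begins 69 mm behind the grasp point.
Start: joints at [-1.284, 0.468, -0.012, 1.603, 0.006, 1.071, -0.056], TCP at [0.211, 0.615, 0.183] pointing down, gripper open.
Joint ranges: [-2.53, 2.53], [-0.31, 2.02], [-1.57, 1.55], [0.28, 2.44], [-1.29, 4.43], [0.15, 1.84], [-2.92, 2.92]. Speed limits (rad/s): [2.57, 2.57, 3.14, 3.14, 3.14, 3.14, 3.14].

## Interface

Orientations are given as a 3x3 rotation matrix whose columns are the frame's x, y, z axes.
In Python, from station import env, effector, solver, viewer, workorder, search_frame, tip_of gives the robot as it stands. Calls block until the motion is done:
- env.reach(position, orientation): joint-space move of the TCP to a pose.
- env.movel(position, frame=None, rate=0.15): straight line of the TCP; frame=None keeps the orientation; rate is the mean speed in m/s.
- env.goto_joints(angles): joint-space move.
- effector.release() and effector.grasp(squeeze=None): open the fingers fully, or close them until they stop; squeeze is the grip in N (None keeps the last).
- env.pause(seconds).
- solver.inverse_kinematics(position, orientation): joint angles nearest the present ones, or None.
- env.sense(): the state.
- viewer.read_camera(name): name is "scene" or "top" or "wrist"; returns (picture, depth): 384x512x3 uint8, red, green, blue; 384x512 float32, m along the optical axis (not along the pixel's ray), 0 where there is no reading.
- viewer.camera_info(name): a dict with "intrinsics" (3x3 intrinsics, pixels), "eye" and "rotation" of the camera in the world; the wrist camera has in their place "T_tool_cam" (4x4, takes a point from camera to tool coordinates, whose origin is the TCP and whose axes are the flange's). Camera axes: x right, y up, looking along -z (the intrinsics and any distortion apply to the point x, -y, -z); pixel columns grow to the right and rows downward; lengths in m; the calibration is good to about 2 mm. A picture is of the moment at which its call begins: read the wrist's pose just before it. camera_info takes no time and is no camera call.
A pose or a line that the arm cannot do raises env.PlanningError and nothing moves.
- workorder.finish_job(): hands the job in; it is judged then, once.
Trained networks look in the newest picture that a camera, given by its name, has taken for a name from the list of things; names that differ only in an ending like _2 or _b are one class to them, and where a whole thing is asked for, a point or a joint stands for the part that bears it (a point fixed in the world has none). Each returns a list of dicts, best first, with "score" (0 to 1); they miss things now and then, are a little off and sometimes report something else, mostly with a low value. They report only what shows in the picture. A call takes as long as a camera call.
- search_frame(camera, name): "at" ([x, y, z] in m, in world coordinates, good to about 4 mm: the middle of the surface that is visible of it).
- tip_of(camera, name): "at" ([x, y, z] in m, in world coordinates, good to about 4 mm: a listed point, or the origin of a listed thing).
The state is a dict: "t": time; "joint_positions": joint angles; "joint_velocities": joint speeds; "tau": joint torques, N m; "ee_pos": TCP position; "tcp_rot": TCP orientation; "wrist_force": force on the tool from outside, world axes, zero at the start; "moment": the same for the moment, N m; "gripper_width": finger opening in m; "grasp_force": force on a finger pad.
Only numpy, scipy, OpenCV 4.12 (cv2) and the standard library are available. Lean on these libraries where they do the work, as an engineer would, in place of code of your own. Each camera call takes 0.05 s, during which the arm holds its last target. There are 200 camera calls.

## Task

Set up the blue length-stop jig: take the flat steel fence blade out of its wooden rest by its black back, slide it edgewise fully down into the slot of the jig's fence holder, push it along the slot until its end meets the end stop, and let go of it. Then squeeze the yellow lock button on the head of the gauge arm to free the arm, and draw it out until its pointer stands over the red cursor on the scale. The spring pulls the arm home if it is let go, so finish while still gripping the head, with the button pressed in and the pointer held on the cursor; leave everything else on the bench where it is.

Things in the scene. Friction and masses are not known exactly. Their poses are not given: they have to be found in the camera images.
- jig: Length-stop jig, fixed: blue base plate 190 (x) x 310 (y) x 8 mm; origin at the centre of its underside, z up. Along its y axis run the fence holder (x = +60 mm), the gauge arm in its dark square sleeve (x = -30 mm, y from -142 to 0 mm, up to z = 56 mm, the arm comes out towards +y) and a white scale with black ticks (x about -76 mm, z = 10 mm).
- fence_seat (a point): On the floor of the fence slot: where the blade's origin lies when the blade is fully down with its end on the end stop (jig x 60, y -15, z 11 mm). Axes as the jig's: y along the slot, towards the end stop.
- slot_end (a point): On the slot floor at the face of the dark steel end stop that closes the slot's +y end (stop top 38 mm above the bench). The slot runs 120 mm from here to its open -y end between aluminium walls: 9 mm wide, 20 mm deep, its mouth flared to 17 mm, steel lip tops 31 mm above the bench. The blade sticks out of the open end by 30 mm.
- blade: Fence blade, loose, about 160 g: flat steel strip 150 mm long (its y axis), 6 mm thick (x), standing on edge, with a black grip 12 mm thick and 146 mm long along its back. Origin at the middle of its lower edge, z up; the steel reaches up to 27 mm above it, the grip lies from 25 to 40 mm above it. The same either way round. It starts upright in the wooden rest.
- rest: Wooden rest, fixed: block 39 x 90 mm with a slot along its y axis, 9 mm wide, floor 6 mm and top 24 mm above its underside; origin at the centre of its underside. The blade stands in it and is drawn out straight up.
- head_grip (a point): Grip point of the arm's black head: midway between the yellow button's face (jig -x side) and the ribbed grey side (+x), 48 mm above the bench; axes as the jig's. Close the fingers along jig x, one pad on the button, one on the ribbed side, with 15 to 30 N. Moves with the arm.
- button_face (a point): Centre of the yellow lock button's face, 22 x 22 mm, 7 mm proud of the head. The head is 40 mm long (jig y) and 26 mm wide, its top 62 mm above the bench; with the button it is 33 mm wide along jig x. Below it is only the steel pointer, 19 to 21 mm above the bench.
- gauge_arm (a joint): How far the telescoping arm is drawn out of its sleeve along the jig's +y, in m: 0 home (locked there), at most 0.11. While the button is out a lock tooth stops it after 2 to 4 mm. A return spring pulls it home with 2.4 N at 0 m and 4.4 N at 0.1 m.
- lock_button (a joint): How far the yellow lock button is pressed into the head (towards the jig's +x), in m: 0 out, 0.006 fully in. The lock is free beyond about 0.0035. Its spring gives 1.4 N at the start and 5.6 N fully in.
- pointer (a point): Tip of the steel pointer under the head, over the scale, 21 mm above the bench; it lies at the same y in the jig as head_grip and moves with the arm along the jig's +y.
- cursor: Red cursor clipped on the white scale, fixed: 8 mm wide along the scale (y), 26 mm across, 16 mm high; axes as the jig's, origin at bench height below its centre line. It stands 45 to 85 mm along +y from where the pointer starts; the arm is on the mark when pointer and cursor have the same y in the jig's frame.
- shellac_jar: Amber jar with yellow lid, 84 mm wide, 102 mm high, bystander; origin at its underside.
- mallet: Wooden mallet, 278 mm long, 66 mm high, lying, bystander; origin at its underside.
- tape_measure: Yellow tape measure 62 x 76 x 32 mm, bystander; origin at its underside.
- sanding_block: Wooden sanding block 42 x 76 x 29 mm, bystander; origin at its underside.
- pencil: Red pencil 168 mm long, bystander; origin at its underside.
- brush_mug: Dark enamel mug 80 mm wide, 81 mm high, bystander; origin at its underside.

How it is judged:
On the way, in this order (a step that is already met when the one before it is completed fails the run):
1. the fence blade stands fully down in the jig's slot, against the end stop, and is let go (x of blade in the frame of fence_seat between -0.005 and 0.005 m and y of blade in the frame of fence_seat between -0.005 and 0.004 m and z of blade in the frame of fence_seat between -0.003 and 0.004 m and angle between the y axis of blade and the y axis of jig, either way round below 0.1 rad and angle between blade's own z axis and vertical below 0.25 rad and contact force between blade and the fingers below 0.2 N), for 0.3 s.
2. the lock button is squeezed in (value of joint lock_button above 0.0035 m and contact force between jig and the fingers above 2 N), for 0.1 s.
3. the arm is drawn out to the red cursor and held (all of step 2 and x of blade in the frame of fence_seat between -0.005 and 0.005 m and y of blade in the frame of fence_seat between -0.005 and 0.004 m and z of blade in the frame of fence_seat between -0.003 and 0.004 m and angle between the y axis of blade and the y axis of jig, either way round below 0.1 rad and angle between blade's own z axis and vertical below 0.25 rad and y of pointer in the frame of cursor between -0.004 and 0.004 m), for 0.3 s.
At the end, for the whole second after the job is handed in: Blade fully down in the slot (4 mm), its end within 5 mm of the end stop, in line, not touched by the fingers; the fingers grip the head with over 2 N, the button is in over 3.5 mm, and the pointer rests within 4 mm of the cursor's centre line along the scale (all of step 3 and contact force between blade and the fingers below 0.2 N and velocity of joint gauge_arm between -0.01 and 0.01 m/s); the arm keeps its last pose, push and grip.
It fails at once if a bystander is moved by more than 20 mm (distance of any of shellac_jar, mallet, tape_measure, sanding_block, pencil, brush_mug from where it was at the start of the episode above 0.02 m).
It also fails if it takes over 58 s, if anything falls off the work surface, if the arm or the gripper's body presses on something with over 40 N, if the wrist force passes 120 N, or if a joint passes its speed limit or range.

## Working session

There is one attempt and no reset: what is moved stays moved. The work goes in short steps, each a Python script; the robot and the scene stay as the last script left them, time stands still between calls to the robot, and variables do not carry over. Pictures are saved under pics/ and viewed, at most 10 in all, crops included, and the job is handed in when it is done.

```bash
mkdir -p pics; cat > h.py <<'E'
import numpy as np, cv2
from station import env, effector, solver, viewer, workorder, search_frame, tip_of
def snap(name,fn=None):
    s=env.sense(); p,d=viewer.read_camera(name)
    if fn: cv2.imwrite('pics/'+fn,cv2.cvtColor(p,cv2.COLOR_RGB2BGR))
    return p,d,s
def cam(name,s=None):
    i=viewer.camera_info(name); K=np.array(i['intrinsics'])
    if 'eye' in i: return K,np.array(i['eye']),np.array(i['rotation']),i
    T=np.array(i['T_tool_cam']); R=np.array(s['tcp_rot'])
    return K,np.array(s['ee_pos'])+R@T[:3,3],R@T[:3,:3],i
def cloud(name,d,s=None):
    K,e,R,_=cam(name,s); v,u=np.mgrid[:d.shape[0],:d.shape[1]]
    P=np.stack([(u-K[0,2])/K[0,0]*d,-(v-K[1,2])/K[1,1]*d,-d],-1)
    return P@R.T+e
E
cat > a.py <<'E'
from h import *
np.set_printoptions(precision=4,suppress=True)
for c in ('scene','top'):
    p,d,s=snap(c,c+'.png'); print(c,viewer.camera_info(c))
    for n in ['blade','rest','jig']: print(n,[(np.round(r['at'],4),round(r['score'],2)) for r in search_frame(c,n)[:2]])
    for n in ['blade','rest','jig','fence_seat','slot_end','head_grip','button_face','pointer','cursor','shellac_jar','mallet','tape_measure','sanding_block','pencil','brush_mug']:
        print(n,[(np.round(r['at'],4),round(r['score'],2)) for r in tip_of(c,n)[:2]])
print(env.sense())
a=np.hstack([cv2.imread('pics/top.png')]); cv2.imwrite('pics/top2.png',cv2.resize(a,(800,600)))
E
python3 a.py
```

```text
scene {'intrinsics': array([[375.1286,   0.    , 251.7426],
       [  0.    , 375.1286, 190.9862],
       [  0.    ,   0.    ,   1.    ]]), 'eye': array([-0.1161, -0.4346,  0.7035]), 'rotation': array([[ 0.5693,  0.5133, -0.6422],
       [-0.822 ,  0.3667, -0.4356],
       [ 0.0119,  0.7759,  0.6307]])}
blade [(array([ 0.5146, -0.3678,  0.0471]), 0.65)]
rest [(array([ 0.5289, -0.3803,  0.0225]), 0.93)]
jig [(array([ 0.5222, -0.0876,  0.0095]), 0.92), (array([0.7262, 0.2478, 0.0712]), 0.27)]
blade [(array([ 0.5329, -0.3684,  0.007 ]), 0.66), (array([ 0.51  , -0.0495,  0.0474]), 0.23)]
rest [(array([ 0.54  , -0.3684,  0.0004]), 0.92), (array([ 0.3346, -0.3218,  0.0016]), 0.57)]
jig [(array([ 0.5489, -0.0723, -0.0035]), 0.62)]
fence_seat [(array([ 0.6093, -0.0737,  0.0116]), 0.67)]
slot_end [(array([0.5912, 0.0006, 0.0116]), 0.56), (array([ 0.5087, -0.0465,  0.0464]), 0.44)]
head_grip [(array([ 0.5058, -0.0491,  0.0436]), 0.83)]
button_face [(array([ 0.4959, -0.0554,  0.052 ]), 0.63)]
pointer []
cursor [(array([ 0.4578, -0.0132,  0.0021]), 0.61)]
shellac_jar [(array([0.7507, 0.2653, 0.0
[... 1490 characters left out ...]
rush_mug [(array([0.5956, 0.3904, 0.0009]), 0.95), (array([ 0.4739, -0.0598,  0.016 ]), 0.37)]
{'t': 1.9, 'joint_positions': array([-1.284 ,  0.4675, -0.0116,  1.6027,  0.006 ,  1.0714, -0.0563]), 'joint_velocities': array([-0.0018, -0.0004, -0.0014, -0.0002, -0.0009, -0.0008,  0.0006]), 'tau': array([  0.0003, -52.0399,  -0.0121, -24.405 ,  -0.0566,   0.0113,
         0.    ]), 'ee_pos': array([0.2105, 0.615 , 0.1834]), 'tcp_rot': array([[-0.9461,  0.3239,  0.    ],
       [ 0.3239,  0.9461,  0.    ],
       [-0.    ,  0.    , -1.    ]]), 'wrist_force': array([ 0.3981, -0.3441, -0.5263]), 'moment': array([-0.0146, -0.039 ,  0.0397]), 'grasp_force': 0.0, 'gripper_width': 0.09202542409323754}
```

```bash
cat > b.py <<'E'
from h import *
np.set_printoptions(precision=4,suppress=True)
print(viewer.camera_info('wrist'))
for c in ('scene','top'):
    p,d,s=snap(c); P=cloud(c,d)
    m=(abs(P[...,0]-.533)<.1)&(abs(P[...,1]+.368)<.1)&(P[...,2]>.028)&(P[...,2]<.06)&(d>0)
    Q=P[m]; C=p[m]; k=C.max(1)<80; Q=Q[k]
    w=np.linalg.eigh(np.cov(Q[:,:2].T)); print(c,len(Q),Q.mean(0),Q.min(0),Q.max(0),np.percentile(Q[:,2],[5,50,95]),w[1][:,1],np.sqrt(w[0]))
E
python3 b.py
```

```text
{'intrinsics': array([[267.4   ,   0.    , 256.0554],
       [  0.    , 267.4   , 192.7809],
       [  0.    ,   0.    ,   1.    ]]), 'T_tool_cam': array([[ 0.0002,  0.964 ,  0.2661,  0.0732],
       [ 1.    , -0.0001, -0.0001, -0.0009],
       [-0.0001,  0.2661, -0.964 , -0.2028],
       [ 0.    ,  0.    ,  0.    ,  1.    ]])}
scene 160 [ 0.5206 -0.369   0.0446] [ 0.4627 -0.3778  0.0343] [ 0.6003 -0.3584  0.0481] [0.0388 0.045  0.0473] [-0.9967  0.0816] [0.0024 0.043 ]
top 155 [ 0.532  -0.3663  0.0452] [ 0.4614 -0.3765  0.0295] [ 0.6043 -0.3565  0.058 ] [0.0351 0.0459 0.0525] [-0.9971  0.076 ] [0.0035 0.0427]
```

View pics/scene.png

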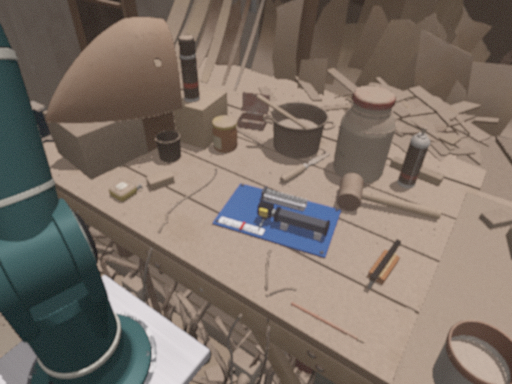

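View pics/top2.png

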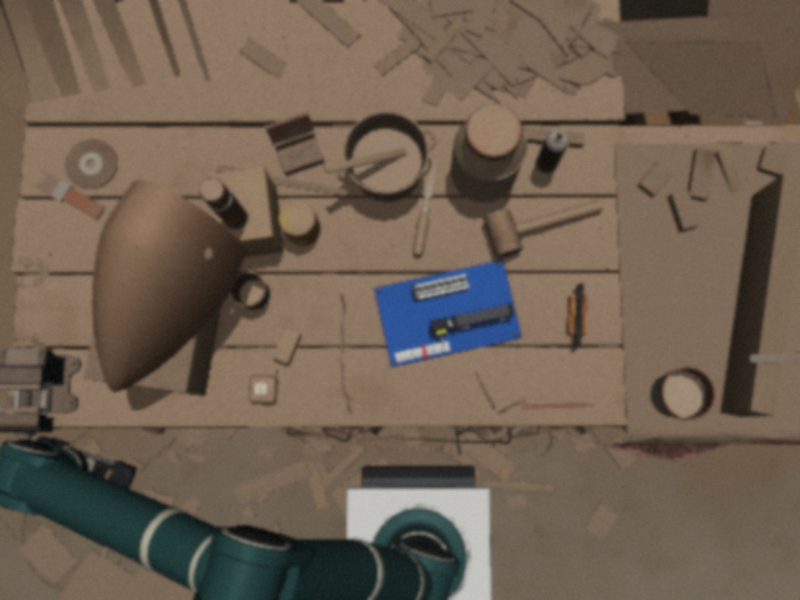

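```bash
cat >> h.py <<'E'
np.set_printoptions(precision=4,suppress=True)
def Rz(a): # tool down, closing axis y at world angle a
    y=np.array([np.cos(a),np.sin(a),0]); z=np.array([0,0,-1.]); return np.c_[np.cross(y,z),y,z]
def tips(c,names):
    o={}
    for n in names:
        r=tip_of(c,n); 
        if r: o[n]=np.array(r[0]['at']); print(n,o[n],round(r[0]['score'],2))
        else: print(n,'none')
    return o
E
cat > c.py <<'E'
from h import *
J=['jig','fence_seat','slot_end','head_grip','button_face','pointer','cursor']
for i,(p,a) in enumerate([((.57,0.0,.2),.22),((.50,-.07,.16),.22)]):
    env.reach(np.array(p),Rz(a)); im,d,s=snap('wrist',f'w{i}.png'); print(s['t'],s['ee_pos'],s['joint_positions']); np.savez(f'w{i}.npz',im=im,d=d,e=s['ee_pos'],R=s['tcp_rot']); tips('wrist',J)
env.reach(np.array([.533,-.367,.16]),Rz(np.radians(-94.5))); im,d,s=snap('wrist','w2.png');print(s['t'],s['joint_positions']); np.savez('w2.npz',im=im,d=d,e=s['ee_pos'],R=s['tcp_rot']); tips('wrist',['blade','rest'])
print(search_frame('wrist','blade'))
E
python3 c.py
```

```text
4.525 [0.5701 0.0014 0.1998] [-0.5463  0.3452  0.6102  1.818  -0.226   1.0485  0.3721]
jig [ 0.5505 -0.0714 -0.0005] 0.71
fence_seat [ 0.6057 -0.0714  0.0086] 0.86
slot_end [0.5981 0.0039 0.0086] 0.91
head_grip [ 0.5095 -0.0506  0.0498] 0.7
button_face [ 0.493  -0.0549  0.0468] 0.42
pointer [ 0.4722 -0.0585  0.0193] 0.85
cursor [ 0.4585 -0.0073  0.0004] 0.67
5.4333 [ 0.4999 -0.0704  0.1602] [-0.4669  0.2753  0.6399  2.0096 -0.2063  0.9191  0.4996]
jig [ 0.5525 -0.0692 -0.0016] 0.98
fence_seat [ 0.6059 -0.0674  0.011 ] 0.76
slot_end [0.5969 0.0022 0.0091] 0.74
head_grip [ 0.5099 -0.0522  0.0461] 0.76
button_face [ 0.4897 -0.0568  0.0476] 0.57
pointer [ 0.4699 -0.0613  0.0171] 0.84
cursor [ 0.4602 -0.0114  0.0004] 0.63
6.9833 [-0.127   0.6744  1.0171  1.6793 -0.6224  1.1485 -0.5855]
blade [ 0.5357 -0.3673  0.008 ] 0.61
rest [ 0.5404 -0.3723  0.0011] 0.83
[{'at': [0.5435, -0.368, 0.0478], 'score': 0.9}]
```

```bash
cat > d.py <<'E'
from h import *
ims=[]
for i in range(3):
    z=np.load(f'w{i}.npz'); s=dict(ee_pos=z['e'],tcp_rot=z['R']); P=cloud('wrist',z['d'],s); im=z['im'].astype(int)
    ims.append(z['im'])
    if i<2:
        b=(im[...,2]>im[...,0]*2)&(im[...,2]>60)&(z['d']>0)&(abs(P[...,2]-.008)<.006)
        Q=P[b]; r=cv2.minAreaRect((Q[:,:2]*1000).astype(np.float32)); print(i,'jig',r,np.median(Q[:,2]),b.sum())
        R=np.array(r[0])
        red=(im[...,0]>2*im[...,1])&(im[...,0]>90)&(np.hypot(P[...,0]-.459,P[...,1]+.01)<.05); print('red',P[red].mean(0),np.percentile(P[red],[5,95],axis=0) ,red.sum())
        ye=(im[...,0]>1.5*im[...,2])&(im[...,1]>1.4*im[...,2])&(im[...,1]>80)&(np.hypot(P[...,0]-.495,P[...,1]+.055)<.05)&(P[...,2]>.02); print('yel',P[ye].mean(0),np.percentile(P[ye],[5,95],axis=0),ye.sum())
    else:
        m=(np.hypot(P[...,0]-.533,P[...,1]+.368)<.11)&(P[...,2]>.038)&(P[...,2]<.06)&(z['d']>0)
        Q=P[m]; r=cv2.minAreaRect((Q[:,:2]*1000).astype(np.float32)); print('blade',r,np.percentile(Q[:,2],[5,50,95]),Q.mean(0),len(Q))
        w=np.linalg.eigh(np.cov(Q[:,:2].T)); print(w[1][:,1],np.sqrt(w[0]))
        q=(Q[:,:2]-Q[:,:2].mean(0))@w[1]; print(np.percentile(q,[1,99],axis=0))
a=np.hstack([ims[0][60:330,100:420],ims[2][60:330,100:420]]); cv2.imwrite('pics/cmp.png',cv2.cvtColor(cv2.resize(a,(800,338)),cv2.COLOR_RGB2BGR))
E
python3 d.py
```

```text
0 jig ((547.0515747070312, -57.53996276855469), (188.3516387939453, 287.5372009277344), 12.692953109741211) 0.009237044987214893 15227
red [ 0.4574 -0.0138  0.0143] [[ 0.4453 -0.0186  0.0129]
 [ 0.4706 -0.0093  0.0174]] 103
yel [ 0.498  -0.0507  0.0601] [[ 0.4942 -0.0602  0.0591]
 [ 0.5019 -0.0418  0.0613]] 71
1 jig ((548.4300537109375, -68.00465393066406), (189.3492431640625, 307.48101806640625), 12.568621635437012) 0.009320095593569055 21557
red [ 0.4574 -0.0134  0.0148] [[ 0.4449 -0.0179  0.0133]
 [ 0.4701 -0.0088  0.0176]] 138
yel [ 0.4777 -0.0526  0.1614] [[ 0.4465 -0.0595  0.0588]
 [ 0.5007 -0.0429  0.3028]] 182
blade ((537.1372680664062, -370.0727844238281), (11.10191822052002, 144.65126037597656), 85.5609359741211) [0.0461 0.0473 0.0484] [ 0.5418 -0.3701  0.0473] 1134
[-0.9969  0.0789] [0.0033 0.0415]
[[-0.0053 -0.0665]
 [ 0.0057  0.0752]]
```

View pics/cmp.png

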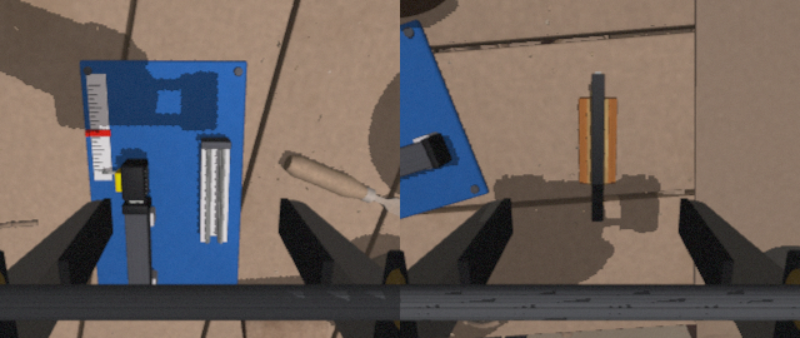

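```bash
cat > e.py <<'E'
from h import *
a=np.radians(12.62); R=np.array([[np.cos(a),-np.sin(a)],[np.sin(a),np.cos(a)]]); o=np.array([.5484,-.068])
for i in range(2):
    z=np.load(f'w{i}.npz'); s=dict(ee_pos=z['e'],tcp_rot=z['R']); P=cloud('wrist',z['d'],s)
    q=(P[...,:2]-o)@R; Z=P[...,2]
    m=(z['d']>0)&(abs(q[...,0]-.06)<.03)&(abs(q[...,1])<.09)
    for lo,hi in ((.027,.036),(.036,.044)):
        k=m&(Z>lo)&(Z<hi); Q=q[k]; print(i,lo,k.sum(),np.percentile(Q,[1,50,99],axis=0).round(4).tolist(),np.median(Z[k]))
    # slot centre along y
    for y in np.arange(-.05,.055,.02):
        k=m&(abs(q[...,1]-y)<.01); x=q[k][:,0]; zz=Z[k]
        b=[np.median(zz[(abs(x-c)<.0015)]).round(3) if (abs(x-c)<.0015).any() else 0 for c in np.arange(.036,.085,.003)]; print(round(y,2),b)
    k=(z['d']>0)&(abs(q[...,0]+.03)<.03)&(abs(q[...,1]-.02)<.06)&(Z>.057)&(Z<.068); print('head',np.percentile(q[k],[1,50,99],axis=0).round(4).tolist(),np.median(Z[k]))
E
python3 e.py
```

```text
0 0.027 1188 [[0.0447, -0.0582], [0.0561, 0.004], [0.077, 0.0679]] 0.029464544134709947
0 0.036 138 [[0.0457, 0.0603], [0.061, 0.0641], [0.0763, 0.068]] 0.03927741322541059
-0.05 [np.float64(0.01), np.float64(0.009), np.float64(0.009), np.float64(0.025), np.float64(0.028), np.float64(0.031), np.float64(0.031), np.float64(0.027), np.float64(0.012), np.float64(0.012), np.float64(0.027), np.float64(0.032), np.float64(0.03), np.float64(0.028), np.float64(0.023), np.float64(0.009), np.float64(0.009)]
-0.03 [np.float64(0.01), np.float64(0.009), np.float64(0.009), np.float64(0.027), np.float64(0.029), np.float64(0.032), np.float64(0.032), np.float64(0.028), np.float64(0.012), np.float64(0.012), np.float64(0.023), np.float64(0.032), np.float64(0.028), np.float64(0.028), np.float64(0.028), np.float64(0.009), np.float64(0.009)]
-0.01 [np.float64(0.009), np.float64(0.009), np.float64(0.009), np.float64(0.027), np.float64(0.028), np.float64(0.032), np.float64(0.031), np.float64(0.013), np.float64(0.012), np.float64(0.012), np.float64(0.029), np.float64(0.032), np.float64(0.028), np.float64(0.028
[... 2533 characters left out ...]
03 [np.float64(0.009), np.float64(0.01), np.float64(0.01), np.float64(0.022), np.float64(0.028), np.float64(0.032), np.float64(0.031), np.float64(0.029), np.float64(0.013), np.float64(0.012), np.float64(0.025), np.float64(0.032), np.float64(0.031), np.float64(0.028), np.float64(0.028), 0, np.float64(0.01)]
0.05 [np.float64(0.01), np.float64(0.009), np.float64(0.01), np.float64(0.022), np.float64(0.029), np.float64(0.032), np.float64(0.032), np.float64(0.029), np.float64(0.012), np.float64(0.013), np.float64(0.025), np.float64(0.032), np.float64(0.03), np.float64(0.028), np.float64(0.028), 0, np.float64(0.01)]
head [[-0.0489, -0.0099], [-0.0308, 0.0254], [-0.0158, 0.0467]] 0.06278954938147074
```

```bash
cat >> h.py <<'E'
A=np.radians(12.62); JR=np.array([[np.cos(A),-np.sin(A)],[np.sin(A),np.cos(A)]]); JO=np.array([.5484,-.068])+JR@np.array([.0006,.0003])
def jw(x,y,z): return np.r_[JO+JR@np.array([x,y]),z]
def st(m=''):
    s=env.sense(); f=np.array(s['wrist_force']); e=np.array(s['ee_pos']); print(m,round(s['t'],2),'tcp',e,'jig',(e[:2]-JO)@JR,'F',f,'w',round(s['gripper_width'],4),'g',round(s['grasp_force'],1)); return s
E
cat > f.py <<'E'
from h import *
B=np.array([.5371,-.3701])
env.movel(np.r_[B,.08],frame=Rz(np.radians(-94.53)),rate=.15); st()
env.movel(np.r_[B,.0295],rate=.08); st('down')
effector.grasp(40); st('grasp')
env.movel(np.r_[B,.12],rate=.12); st('lift')
env.reach(jw(.06,-.027,.13),Rz(A)); st('over')
im,d,s=snap('wrist','w3.png'); np.savez('w3.npz',im=im,d=d,e=s['ee_pos'],R=s['tcp_rot'])
print(search_frame('wrist','blade'))
E
python3 f.py
```

```text
7.87 tcp [ 0.5373 -0.3707  0.0806] jig [-0.0776 -0.2932] F [-0.0739  0.6722 -0.5395] w 0.0917 g 0.0
down 8.65 tcp [ 0.5371 -0.3705  0.0296] jig [-0.0777 -0.293 ] F [ 0.8145  0.9218 -0.0443] w 0.092 g 0.0
grasp 10.0 tcp [ 0.5371 -0.3701  0.0295] jig [-0.0776 -0.2926] F [ 1.0781 -1.4127  0.7338] w 0.0007 g 0.0
lift 10.91 tcp [ 0.5368 -0.3696  0.1193] jig [-0.0778 -0.292 ] F [ 0.3343  0.0069 -0.4524] w 0.0004 g 0.0
over 12.06 tcp [ 0.6129 -0.0825  0.1297] jig [ 0.0591 -0.0285] F [-0.6954 -0.287  -0.6828] w 0.0003 g 0.0
[{'at': [0.4741, -0.3568, 0.0133], 'score': 0.71}]
```

```bash
cat > g.py <<'E'
from h import *
effector.release()
env.reach(np.array([.48,-.36,.22]),Rz(np.radians(-94.5)))
im,d,s=snap('wrist','w4.png'); np.savez('w4.npz',im=im,d=d,e=s['ee_pos'],R=s['tcp_rot']); st()
tips('wrist',['blade','rest']); print(search_frame('wrist','blade'))
E
python3 g.py
```

```text
14.81 tcp [ 0.481  -0.3586  0.2194] jig [-0.1299 -0.2691] F [-0.8377  0.907   0.5578] w 0.0918 g 0.0
blade [ 0.5341 -0.3661  0.0034] 0.76
rest [ 0.537  -0.3753 -0.0001] 0.79
[{'at': [0.5434, -0.3665, 0.0439], 'score': 0.81}, {'at': [0.3366, -0.3185, 0.0025], 'score': 0.46}]
```

View pics/w4.png

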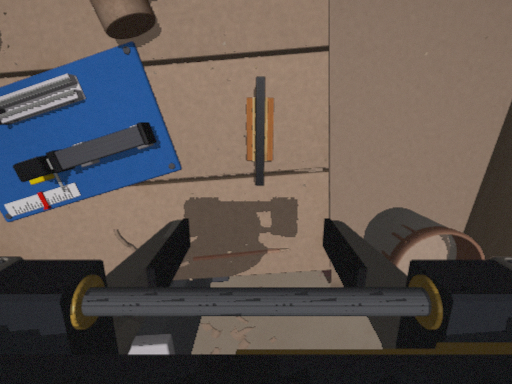

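View pics/w3.png

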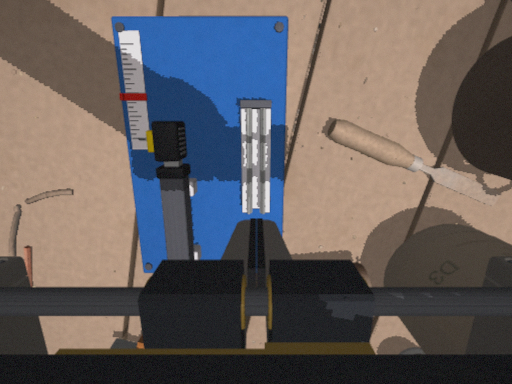

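```bash
cat > i.py <<'E'
from h import *
z=np.load('w3.npz'); s=dict(ee_pos=z['e'],tcp_rot=z['R']); P=cloud('wrist',z['d'],s)
q=(P-z['e'])@z['R']  # tool coords
for r in range(170,300,8): print(r,[tuple((q[r,c]*1000).round().astype(int)) for c in (236,250,256,262,276)])
E
python3 i.py
```

```text
170 [(np.int64(16), np.int64(-23), np.int64(121)), (np.int64(20), np.int64(-6), np.int64(98)), (np.int64(17), np.int64(1), np.int64(117)), (np.int64(20), np.int64(8), np.int64(97)), (np.int64(16), np.int64(26), np.int64(120))]
178 [(np.int64(6), np.int64(-23), np.int64(119)), (np.int64(11), np.int64(-6), np.int64(98)), (np.int64(7), np.int64(1), np.int64(118)), (np.int64(11), np.int64(8), np.int64(98)), (np.int64(6), np.int64(26), np.int64(121))]
186 [(np.int64(-4), np.int64(-24), np.int64(121)), (np.int64(1), np.int64(-6), np.int64(98)), (np.int64(-4), np.int64(1), np.int64(118)), (np.int64(2), np.int64(8), np.int64(97)), (np.int64(-4), np.int64(26), np.int64(121))]
194 [(np.int64(-14), np.int64(-24), np.int64(120)), (np.int64(-8), np.int64(-6), np.int64(98)), (np.int64(-14), np.int64(1), np.int64(118)), (np.int64(-8), np.int64(8), np.int64(98)), (np.int64(-15), np.int64(26), np.int64(122))]
202 [(np.int64(-25), np.int64(-24), np.int64(121)), (np.int64(-18), np.int64(-6), np.int64(99)), (np.int64(-24), np.int64(1), np.int64(117)), (np.int64(-18), np.int64(8), np.int64(97)), (np.int6
[... 2089 characters left out ...]
64(-135))]
282 [(np.int64(34), np.int64(-4), np.int64(-140)), (np.int64(4), np.int64(-2), np.int64(-95)), (np.int64(4), np.int64(1), np.int64(-95)), (np.int64(4), np.int64(4), np.int64(-95)), (np.int64(33), np.int64(7), np.int64(-139))]
290 [(np.int64(33), np.int64(-4), np.int64(-142)), (np.int64(28), np.int64(-1), np.int64(-135)), (np.int64(28), np.int64(1), np.int64(-135)), (np.int64(28), np.int64(3), np.int64(-135)), (np.int64(33), np.int64(6), np.int64(-142))]
298 [(np.int64(32), np.int64(-4), np.int64(-144)), (np.int64(27), np.int64(-1), np.int64(-137)), (np.int64(26), np.int64(1), np.int64(-137)), (np.int64(26), np.int64(3), np.int64(-137)), (np.int64(32), np.int64(6), np.int64(-144))]
```

```bash
cat > i.py <<'E'
from h import *
for f,cols in (('w3',(250,253,256,259,262,266)),('w4',(180,183,186,326,329,332)),('w1',(180,183,186,326,329,332))):
    z=np.load(f+'.npz'); s=dict(ee_pos=z['e'],tcp_rot=z['R']); P=cloud('wrist',z['d'],s)
    q=(P-z['e'])@z['R']
    for c in cols:
        k=np.where((q[:,c,2]<.02)&(z['d'][:,c]>0))[0]; r=k[k>150][:4]; print(f,c,r,[(q[i,c]*1000).round(1).tolist() for i in r])
    m=(q[...,2]<.015)&(q[...,2]>-.2)&(z['d']>0)&(np.arange(384)[:,None]>150)&(abs(q[...,1])<.07)&(abs(q[...,0])<.02); print('maxz',np.sort(q[m][:,2])[-10:]*1000)
E
python3 i.py
```

```text
w3 250 [220 221 222 223] [[10.4, -2.9, -33.8], [10.6, -2.8, -36.1], [10.8, -2.8, -38.4], [11.0, -2.7, -40.5]]
w3 253 [218 219 220 221] [[11.3, -0.9, -32.2], [11.0, -0.8, -33.5], [11.3, -0.8, -35.9], [11.9, -0.8, -39.2]]
w3 256 [218 219 220 221] [[11.6, 1.2, -33.0], [11.5, 1.2, -34.7], [11.8, 1.2, -37.3], [11.4, 1.2, -38.1]]
w3 259 [218 219 220 221] [[11.7, 3.2, -33.2], [11.7, 3.2, -35.1], [11.2, 3.2, -35.8], [11.2, 3.2, -37.5]]
w3 262 [218 219 220 221] [[11.7, 5.2, -33.2], [11.5, 5.2, -34.7], [11.8, 5.1, -37.2], [11.9, 5.1, -39.4]]
w3 266 [220 221 222 223] [[10.7, 7.9, -34.3], [10.8, 7.8, -36.4], [10.2, 7.8, -36.7], [10.8, 7.7, -40.1]]
maxz [-33.2156 -33.1988 -32.9846 -32.9621 -32.9327 -32.7811 -32.6732 -32.5175
 -32.3563 -32.2079]
w4 180 [220 221 222 223] [[11.0, -49.6, -35.1], [10.9, -49.2, -36.7], [12.0, -47.9, -41.3], [11.5, -47.8, -41.8]]
w4 183 [218 219 220 221] [[11.7, -48.0, -33.4], [11.6, -47.6, -35.0], [11.1, -47.5, -35.6], [11.5, -46.8, -38.3]]
w4 186 [218 219 220 221] [[11.7, -46.0, -33.4], [11.8, -45.5, -35.4], [11.6, -45.2, -36.7], [11.1, -45.1, -37.3]]
w4 326 [218 219 
[... 481 characters left out ...]
 [11.3, -48.4, -39.6], [11.7, -47.6, -42.3]]
w1 183 [218 219 220 221] [[11.9, -47.9, -33.8], [11.3, -47.9, -34.2], [11.7, -47.1, -37.0], [11.6, -46.7, -38.7]]
w1 186 [218 219 220 221] [[11.7, -46.1, -33.2], [11.6, -45.6, -35.0], [11.5, -45.2, -36.6], [11.6, -44.7, -38.6]]
w1 326 [218 219 220 221] [[11.6, 48.5, -33.0], [12.0, 47.7, -35.8], [11.7, 47.5, -37.0], [10.5, 47.8, -35.8]]
w1 329 [218 219 220 221] [[11.3, 50.7, -32.3], [11.3, 50.3, -34.0], [11.4, 49.7, -36.2], [11.8, 48.9, -39.1]]
w1 332 [220 221 222 223] [[10.3, 52.6, -33.3], [11.5, 51.1, -38.4], [11.5, 50.6, -40.1], [11.8, 49.9, -42.6]]
maxz [-32.7361 -32.5856 -32.3269 -32.2938 -32.2483 -31.9444 -31.7437 -31.7168
 -31.5121 -31.4406]
```

```bash
cat > f.py <<'E'
from h import *
B=np.array([.5371,-.3701])
env.reach(np.r_[B,.06],Rz(np.radians(-94.53))); st()
env.movel(np.r_[B,.002],rate=.08); st('down')
effector.grasp(40); st('grasp')
env.movel(np.r_[B,.012],rate=.08); st('lift1')
im,d,s=snap('wrist','w5.png'); np.savez('w5.npz',im=im,d=d,e=s['ee_pos'],R=s['tcp_rot'])
E
python3 f.py
```

```text
15.68 tcp [ 0.5371 -0.3713  0.0612] jig [-0.0779 -0.2938] F [ 0.3498 -1.0387  0.0082] w 0.0922 g 0.0
down 16.55 tcp [ 0.5372 -0.3705  0.0023] jig [-0.0776 -0.2931] F [ 0.4118 -0.2055 -0.1088] w 0.0916 g 0.0
grasp 17.73 tcp [ 0.5371 -0.3701  0.002 ] jig [-0.0776 -0.2927] F [-0.1525  0.1057 -0.6635] w 0.0116 g 39.6
lift1 18.01 tcp [ 0.5374 -0.3703  0.0127] jig [-0.0774 -0.2929] F [-0.8801  0.4864 -1.5908] w 0.0114 g 39.5
```

```bash
cat > k.py <<'E'
from h import *
B=np.array([.5371,-.3701])
env.movel(np.r_[B,.1],rate=.15)
env.reach(jw(.06,-.027,.09),Rz(A)); st('over')
im,d,s=snap('wrist','w6.png'); P=cloud('wrist',d,s); q=(P-s['ee_pos'])@np.array(s['tcp_rot'])
m=(abs(q[...,1])<.008)&(q[...,2]>-.035)&(q[...,2]<.0)&(d>0)&(abs(q[...,0])<.1); print('blade tool x range',np.percentile(q[m][:,0],[1,99]),m.sum(),np.percentile(q[m],[5,50,95],axis=0))
env.movel(jw(.06,-.027,.035),rate=.12); st('near')
for z in (.025,.016,.011,.0075):
    env.movel(jw(.06,-.027,z),rate=.05); s=st('dn'); 
    if abs(s['wrist_force'][2])>15: break
E
python3 k.py
```

```text
over 19.94 tcp [ 0.6128 -0.0826  0.0895] jig [ 0.059  -0.0286] F [-0.2461 -0.1338 -2.255 ] w 0.0117 g 39.5
blade tool x range [0.0081 0.0721] 48 [[ 0.0085 -0.0072 -0.0342]
 [ 0.0709 -0.0004 -0.0326]
 [ 0.0721  0.0033 -0.0306]]
near 20.6 tcp [ 0.6136 -0.0814  0.0351] jig [ 0.0601 -0.0277] F [-0.796  -0.1228 -1.4474] w 0.0116 g 39.5
dn 20.95 tcp [ 0.6132 -0.0807  0.0249] jig [ 0.0599 -0.0269] F [ 0.893  -0.7744 -1.4209] w 0.0115 g 39.5
dn 21.28 tcp [ 0.613  -0.0808  0.0155] jig [ 0.0597 -0.0269] F [-0.0164 -0.4198 -1.7844] w 0.0117 g 39.5
dn 21.53 tcp [ 0.6131 -0.0808  0.0106] jig [ 0.0597 -0.0269] F [ 0.0895  0.7051 -1.3905] w 0.0113 g 39.5
dn 21.78 tcp [ 0.6132 -0.0808  0.0073] jig [ 0.0598 -0.0269] F [ 0.8379  0.5319 -2.073 ] w 0.0118 g 39.5
```

```bash
cat > l.py <<'E'
from h import *
for z in (.006,.005,.004):
    env.movel(jw(.06,-.027,z),rate=.04); s=st('dn')
    if s['wrist_force'][2]>4: break
u=JR@np.array([0,1.])
for y in (-.020,-.017,-.0155,-.014,-.0125,-.011,-.0095,-.008):
    env.movel(jw(.06,y,z),rate=.03); s=st('push'); f=np.array(s['wrist_force'])[:2]@u; print('fy',f)
    if f<-8: break
E
python3 l.py
```

```text
dn 22.03 tcp [ 0.6137 -0.0808  0.0069] jig [ 0.0603 -0.0271] F [-2.1014  0.1479  4.9952] w 0.0117 g 39.7
push 22.42 tcp [ 0.6129 -0.0752  0.0069] jig [ 0.0608 -0.0214] F [ 0.5033 -2.7233  5.9317] w 0.0112 g 39.6
fy -2.767498160678632
push 22.67 tcp [ 0.6123 -0.0723  0.0069] jig [ 0.0608 -0.0185] F [-0.0226 -4.1013  5.3279] w 0.0117 g 39.6
fy -3.99723691701458
push 22.92 tcp [ 0.612  -0.071   0.0069] jig [ 0.0608 -0.0171] F [ 0.8419 -5.1542  6.1994] w 0.0117 g 39.6
fy -5.213584353063199
push 23.17 tcp [ 0.6117 -0.0696  0.0069] jig [ 0.0608 -0.0157] F [ 0.2206 -5.6623  5.7292] w 0.011 g 39.6
fy -5.573736857516534
push 23.42 tcp [ 0.6117 -0.0696  0.0069] jig [ 0.0608 -0.0157] F [ 1.5564 -8.3545  4.9239] w 0.0118 g 39.6
fy -8.492698109029032
```

```bash
cat > m.py <<'E'
from h import *
effector.release(); s=st('rel')
e=np.array(s['ee_pos']); env.movel(np.r_[e[:2],.10],rate=.15)
env.reach(jw(-.033,.02,.11),Rz(A)); s=st()
im,d,s=snap('wrist','w7.png'); np.savez('w7.npz',im=im,d=d,e=s['ee_pos'],R=s['tcp_rot'])
P=cloud('wrist',d,s); q=(P[...,:2]-JO)@JR; Z=P[...,2]; im=im.astype(int)
k=(d>0)&(abs(q[...,0]-.06)<.02)&(Z>.042)&(Z<.06)&(q[...,1]>-.15)&(q[...,1]<.09); print('blade',np.percentile(q[k],[1,50,99],axis=0).tolist(),np.median(Z[k]),k.sum())
k=(d>0)&(abs(q[...,0]+.03)<.03)&(abs(q[...,1]-.03)<.04)&(Z>.057)&(Z<.068); print('head',np.percentile(q[k],[1,50,99],axis=0).round(4).tolist(),np.median(Z[k]))
red=(im[...,0]>2*im[...,1])&(im[...,0]>90)&(abs(q[...,0]+.076)<.03)&(abs(q[...,1]-.07)<.05); print('red',np.percentile(q[red],[2,50,98],axis=0).tolist(),red.sum())
t=tips('wrist',['blade','head_grip','pointer','cursor','button_face'])
for n,v in t.items(): print(n,(v[:2]-JO)@JR)
E
python3 m.py
```

```text
rel 24.65 tcp [ 0.6102 -0.0667  0.006 ] jig [ 0.06   -0.0125] F [-0.2081 -0.3868 -0.36  ] w 0.0921 g 0.0
 25.91 tcp [ 0.5117 -0.0549  0.1096] jig [-0.0335  0.0205] F [0.1456 1.0938 0.8602] w 0.0916 g 0.0
blade [[0.05439200384713727, -0.08574357031084714], [0.058645158177791645, 0.019568368040363042], [0.06640049814525706, 0.05446001251846149]] 0.0521580817936908 1064
head [[-0.0492, -0.0094], [-0.0317, 0.0231], [-0.0171, 0.0437]] 0.06291186917756408
red [[-0.09142193601591779, 0.06612800257605417], [-0.07779759330389213, 0.06947220601291744], [-0.06362227300359434, 0.0727994474404311]] 187
blade [ 0.6112 -0.0739  0.0081] 0.74
head_grip [ 0.5085 -0.0473  0.0465] 0.85
pointer [ 0.4678 -0.0598  0.0207] 0.91
cursor [ 0.4642 -0.0098 -0.0012] 0.65
button_face [ 0.4921 -0.0534  0.0463] 0.72
blade [ 0.0594 -0.0198]
head_grip [-0.035   0.0286]
pointer [-0.0775  0.0253]
cursor [-0.0701  0.0749]
button_face [-0.0523  0.0262]
```

View pics/w7.png

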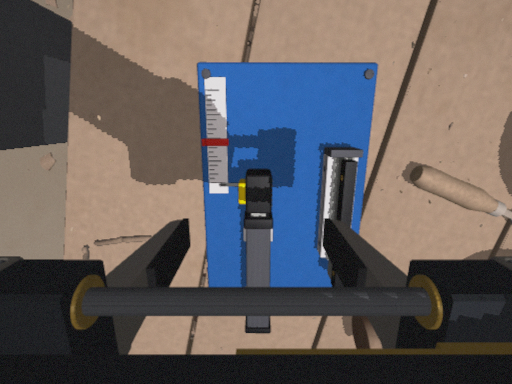

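```bash
cat > n.py <<'E'
from h import *
z=np.load('w7.npz'); s=dict(ee_pos=z['e'],tcp_rot=z['R']); P=cloud('wrist',z['d'],s); q=(P[...,:2]-JO)@JR
for c in (340,344,347,350,353):
    print(c,[(r,round(q[r,c,0]*1e3,1),round(q[r,c,1]*1e3,1),round(P[r,c,2]*1e3,1),int(z['im'][r,c].sum())) for r in range(148,168)])
k=(abs(q[...,0]-.06)<.02)&(P[...,2]>.036)&(P[...,2]<.042)&(q[...,1]>.05)&(q[...,1]<.08); print(np.percentile(q[k],[1,50,99],axis=0))
E
python3 n.py
```

```text
340 [(148, np.float64(55.5), np.float64(64.5), np.float64(29.3), 112), (149, np.float64(52.4), np.float64(64.6), np.float64(39.6), 127), (150, np.float64(52.3), np.float64(63.6), np.float64(40.0), 284), (151, np.float64(52.4), np.float64(62.6), np.float64(40.1), 314), (152, np.float64(52.3), np.float64(61.7), np.float64(40.5), 309), (153, np.float64(53.1), np.float64(60.4), np.float64(38.4), 303), (154, np.float64(52.8), np.float64(59.5), np.float64(39.7), 297), (155, np.float64(53.0), np.float64(58.5), np.float64(39.2), 305), (156, np.float64(53.5), np.float64(57.3), np.float64(37.9), 289), (157, np.float64(58.2), np.float64(54.3), np.float64(23.3), 197), (158, np.float64(57.6), np.float64(53.5), np.float64(25.3), 165), (159, np.float64(57.9), np.float64(52.3), np.float64(24.7), 165), (160, np.float64(57.7), np.float64(51.4), np.float64(25.8), 161), (161, np.float64(58.4), np.float64(50.0), np.float64(23.7), 157), (162, np.float64(58.0), np.float64(49.1), np.float64(25.4), 144), (163, np.float64(57.9), np.float64(48.1), np.float64(25.8), 147), (164, np.float64(57.5), np.float64(47.3
[... 4862 characters left out ...]
loat64(68.6), np.float64(54.6), np.float64(33.6), 501), (159, np.float64(68.5), np.float64(53.6), np.float64(34.0), 481), (160, np.float64(64.0), np.float64(54.5), np.float64(46.7), 271), (161, np.float64(62.5), np.float64(54.1), np.float64(51.2), 68), (162, np.float64(61.9), np.float64(53.4), np.float64(53.1), 181), (163, np.float64(62.5), np.float64(52.2), np.float64(51.8), 203), (164, np.float64(62.4), np.float64(51.3), np.float64(52.2), 196), (165, np.float64(62.1), np.float64(50.5), np.float64(53.2), 176), (166, np.float64(62.6), np.float64(49.4), np.float64(52.3), 194), (167, np.float64(62.5), np.float64(48.4), np.float64(52.7), 196)]
[[0.0435 0.0523]
 [0.0592 0.0605]
 [0.0757 0.0646]]
```

```bash
cat > o.py <<'E'
from h import *
env.movel(jw(-.033,.0265,.05),frame=Rz(A),rate=.15); st()
env.movel(jw(-.033,.0265,-.002),rate=.08); st('down')
effector.grasp(24); s=st('grip')
y0=((np.array(s['ee_pos'])[:2]-JO)@JR)
env.movel(jw(y0[0],y0[1]+.020,-.002),rate=.05); st('draw')
env.movel(jw(y0[0],y0[1]+.045,-.002),rate=.05); st('draw')
for c in ('wrist','scene'):
    im,d,s=snap(c,f'{c}8.png'); np.savez(f'{c}8.npz',im=im,d=d,e=s['ee_pos'],R=s['tcp_rot'])
    for n,v in tips(c,['head_grip','pointer','cursor','blade']).items(): print(n,(v[:2]-JO)@JR)
im=cv2.imread('pics/wrist8.png')[80:240,150:400]; cv2.imwrite('pics/wrist8c.png',cv2.resize(im,(750,480),interpolation=cv2.INTER_CUBIC))
E
python3 o.py
```

```text
26.76 tcp [ 0.5113 -0.0493  0.0502] jig [-0.0328  0.026 ] F [ 0.2796 -0.5077  0.325 ] w 0.092 g 0.0
down 27.56 tcp [ 0.5111 -0.0492 -0.002 ] jig [-0.0329  0.0262] F [ 0.7738  0.438  -0.8716] w 0.092 g 0.0
grip 28.56 tcp [ 0.5122 -0.0487 -0.002 ] jig [-0.0317  0.0264] F [ 5.9477  1.2248 -6.6312] w 0.0265 g 24.0
draw 29.11 tcp [ 0.508  -0.0295 -0.002 ] jig [-0.0317  0.0461] F [ 2.8696 -1.5765 -4.0135] w 0.0265 g 24.0
draw 29.76 tcp [ 0.5025 -0.0049 -0.002 ] jig [-0.0316  0.0713] F [ 3.3526 -2.1004 -5.1818] w 0.0266 g 24.0
head_grip [ 0.4986 -0.0073  0.0483] 0.7
pointer none
cursor [ 0.4613 -0.0072 -0.0009] 0.8
blade none
head_grip [-0.0359  0.0698]
cursor [-0.0723  0.0781]
head_grip [ 0.4991 -0.0052  0.0478] 0.83
pointer [ 0.4634 -0.012   0.0209] 0.73
cursor [ 0.7612 -0.3025  0.0069] 0.67
blade [ 0.6059 -0.0708  0.0106] 0.78
head_grip [-0.035   0.0718]
pointer [-0.0713  0.0729]
cursor [ 0.1558 -0.2756]
blade [ 0.0549 -0.0156]
```

View pics/wrist8c.png

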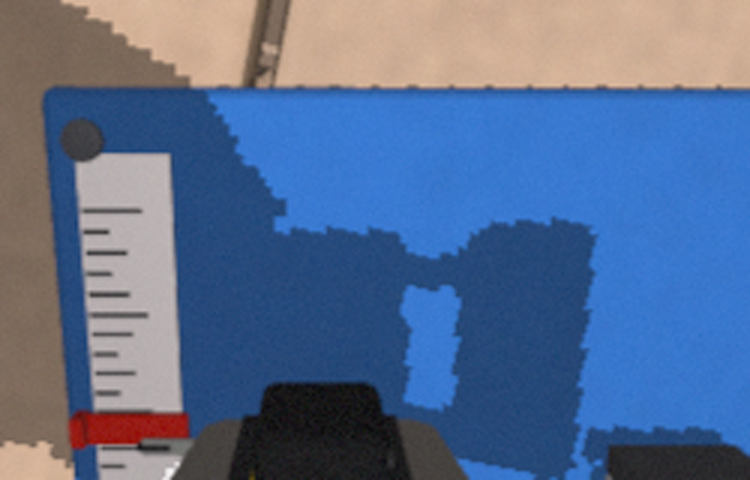

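```bash
cat > p.py <<'E'
from h import *
z=np.load('wrist8.npz'); s=dict(ee_pos=z['e'],tcp_rot=z['R'])
K,e,R,_=cam('wrist',s)
def hit(u,v,h):
    r=R@np.array([(u-K[0,2])/K[0,0],-(v-K[1,2])/K[1,1],-1]); p=e+r*(h-e[2])/r[2]; return (p[:2]-JO)@JR
for v in (218,228): print('cursor edge',hit(193,v,.016))
print('ptr',hit(202,229,.020))
P=cloud('wrist',z['d'],s); q=(P[...,:2]-JO)@JR
for r in range(214,240): print(r,[(round(q[r,c,1]*1e3,1),round(P[r,c,2]*1e3,1)) for c in (185,192,198,202,206)])
a=cv2.imread('pics/wrist8.png')[205:245,165:235]; a=cv2.resize(a,None,fx=8,fy=8,interpolation=cv2.INTER_NEAREST)
sc=cv2.imread('pics/scene8.png')[190:250,215:285]; sc=cv2.resize(sc,None,fx=5,fy=5,interpolation=cv2.INTER_NEAREST)
o=np.zeros((600,800,3),np.uint8); o[:320,:560]=a; o[322:600,:350]=sc[:278]; cv2.imwrite('pics/z.png',o)
E
python3 p.py
```

```text
cursor edge [-0.0771  0.0744]
cursor edge [-0.0776  0.0665]
ptr [-0.0701  0.0674]
214 [(np.float64(75.9), np.float64(11.5)), (np.float64(75.6), np.float64(10.9)), (np.float64(144.6), np.float64(200.7)), (np.float64(75.9), np.float64(11.5)), (np.float64(75.5), np.float64(10.5))]
215 [(np.float64(75.2), np.float64(11.7)), (np.float64(75.4), np.float64(12.5)), (np.float64(75.0), np.float64(11.4)), (np.float64(75.2), np.float64(11.8)), (np.float64(75.1), np.float64(11.5))]
216 [(np.float64(73.9), np.float64(10.6)), (np.float64(74.1), np.float64(10.9)), (np.float64(74.0), np.float64(10.7)), (np.float64(74.3), np.float64(11.5)), (np.float64(74.4), np.float64(11.7))]
217 [(np.float64(73.7), np.float64(12.2)), (np.float64(74.3), np.float64(13.7)), (np.float64(74.0), np.float64(12.8)), (np.float64(73.7), np.float64(12.1)), (np.float64(73.7), np.float64(12.2))]
218 [(np.float64(73.4), np.float64(13.5)), (np.float64(73.4), np.float64(13.3)), (np.float64(73.6), np.float64(13.9)), (np.float64(73.7), np.float64(14.1)), (np.float64(73.7), np.float64(14.3))]
219 [(np.float64(72.7), np.float64(13.7))
[... 3354 characters left out ...]
), (np.float64(57.9), np.float64(11.4)), (np.float64(57.8), np.float64(11.2)), (np.float64(58.0), np.float64(11.6))]
237 [(np.float64(57.0), np.float64(11.3)), (np.float64(57.1), np.float64(11.4)), (np.float64(57.1), np.float64(11.4)), (np.float64(56.9), np.float64(11.0)), (np.float64(56.9), np.float64(11.0))]
238 [(np.float64(56.2), np.float64(11.3)), (np.float64(56.3), np.float64(11.5)), (np.float64(55.8), np.float64(10.6)), (np.float64(56.4), np.float64(11.8)), (np.float64(56.3), np.float64(11.6))]
239 [(np.float64(55.9), np.float64(12.4)), (np.float64(55.7), np.float64(12.1)), (np.float64(55.5), np.float64(11.6)), (np.float64(55.4), np.float64(11.5)), (np.float64(54.6), np.float64(9.7))]
```

View pics/z.png

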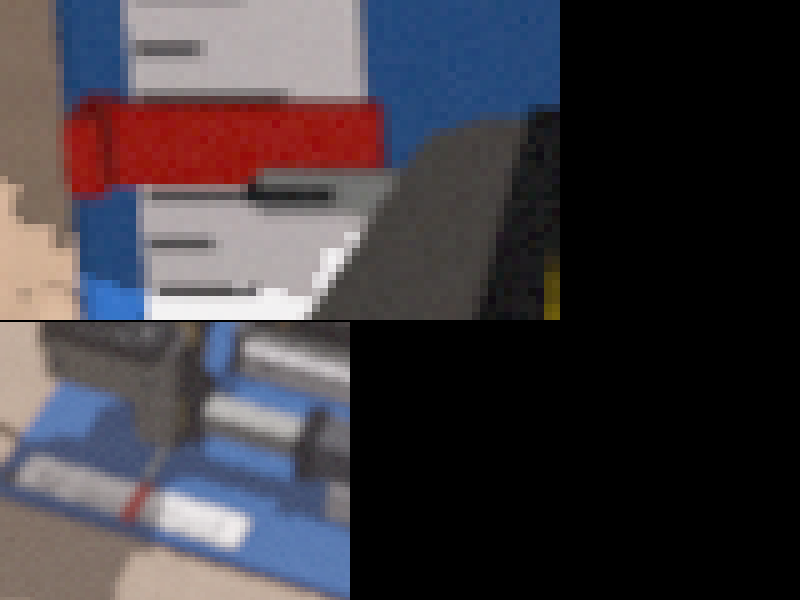

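```bash
cat > r.py <<'E'
from h import *
y0=.0713
env.movel(jw(-.0316,y0+.0021,-.002),rate=.03); env.pause(.6); s=st('draw')
im,d,s=snap('wrist','w9.png'); P=cloud('wrist',d,s); q=(P[...,:2]-JO)@JR; Z=P[...,2]
K,e,R,_=cam('wrist',s)
def hit(u,v,h):
    r=R@np.array([(u-K[0,2])/K[0,0],-(v-K[1,2])/K[1,1],-1]); p=e+r*(h-e[2])/r[2]; return ((p[:2]-JO)@JR)[1]
i=im.astype(int); c=slice(198,207)
pt=np.zeros(Z.shape,bool); pt[:,c]=(Z[:,c]>.0185)&(Z[:,c]<.026); pt[:205]=0; pt[245:]=0
red=np.zeros(Z.shape,bool); red[200:250,182:194]=((i[...,0]>2*i[...,1])&(i[...,0]>70))[200:250,182:194]
for n,m,h in(('ptr',pt,.021),('red',red,.016)):
    v,u=np.where(m); print(n,v.min(),v.max(),v.mean(),'y',hit(u.mean(),v.mean(),h),'depth y',q[m][:,1].mean(),Z[m].mean())
E
python3 r.py
```

```text
draw 31.11 tcp [ 0.502  -0.0028 -0.002 ] jig [-0.0316  0.0734] F [ 2.9882 -2.2982 -5.2427] w 0.0266 g 24.0
ptr 226 231 228.5 y 0.07028212092455847 depth y 0.07090913103076195 0.022479204878716654
red 220 229 224.53781512605042 y 0.07132107478898789 depth y 0.0706447238203812 0.014350745487417929
```

```bash
python3 -c "
from h import *
st(); print(workorder.finish_job())"
```

```text
31.16 tcp [ 0.502  -0.0028 -0.002 ] jig [-0.0316  0.0734] F [ 2.8065 -2.5046 -5.3477] w 0.0268 g 24.0
the job is handed in; nothing more can be done
None
```

The job is handed in with no verdict returned: the blade is fully down in the slot against the end stop and let go, and the head is gripped at 24 N with the button fully in and the pointer measured within about 1 mm of the cursor, at 31 s. The first grasp missed because the real fingertips sit about 32 mm behind the reported TCP, and the second grasp held.

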